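Set out the brass incense burners by size on the display plinth

ROBOT

A 6-joint arm with a two-finger parallel gripper is mounted at the origin on the work surface. World frame = base frame: x ahead of the robot, y to its left, z up, the work surface at z = 0. Lengths are in m, angles in rad, forces in N, time in s.
With the tool pointing down it reaches from about 0.35 to 0.975 m from the base axis. Payload 4.9 kg.
Tool frame: the origin (TCP) lies on the front face of the gripper's body, between the roots of the fingers; the fingertips stand ctrl.tip_extent ahead of it and the grasp point (between the pads) lies 54 mm ahead of it (ctrl.tip_extent is the distance from the TCP to the fingertips, in m); z points along the fingers, y is the line along which they close (so a half turn about z gives the same grasp; the last joint's range is limited). The gripper opens to 85 mm and grips with 20 to 120 N. Pads are 22 mm wide; open, the fingers measure 114 mm over their backs; the gripper's body (76 mm by 85 mm) begins 54 mm behind the grasp point. The pads swing forward as they close: fully open they stand 13 mm farther back than shut.
Start: joints at [-1.339, 0.053, 1.613, -0, 1.476, -0.119], TCP at [0.215, -0.587, 0.304] pointing down, gripper open.
Joint ranges: [-3.01, 3.01], [-1.01, 2.22], [0.06, 2.58], [-1.02, 4.17], [0.09, 2.62], [-3.14, 3.14]. Speed limits (rad/s): [2.57, 2.57, 3.14, 3.14, 3.14, 3.14].

INTERFACE

Orientations are given as a rotation vector (axis times angle).
In Python, from station import ctrl gives the robot as it stands.
- The arm moves only by the tool apply_moves, never from a script. Its argument "rows" is one flat list of numbers, 6 for each row, row after row: the shift along the tool's x, y, z normalised to -1 to 1, where 1 is 0.6 m, then the turn, a rotation vector about the tool's x, y, z normalised to -1 to 1, where 1 is 90 degrees. A call has 1 to 20 rows; each row is the pose to reach, as a shift and turn from the pose commanded when the call began, along the tool's axes at that moment; what a row does not reach only later rows make up. A row lasts 1/10 s, in which the tool goes at most 50 mm and 8.59 degrees, less where a joint would pass 70% of its speed; a pose out of reach is approached as far as the arm can. A call with a number of a shift or a turn outside -1 to 1 is refused whole. A call with a gripper value outside its range is refused whole. "grip" is the opening, from 0 (shut) to 1 (fully open), set as the call begins (left out, the last holds). The fingers move at their own pace and stop on an object; "grip_force" is the grip in N (left out, the last holds). Time passes only in rows, so rows that repeat a pose let the fingers close. It gives the time, the measured TCP pose, the force, the opening and the grip force at its end, in the units of the state.
- ctrl.get_obs(): the state, without advancing time (a new reading comes with each control period).
- ctrl.get_image(name): name is "scene" or "side" or "wrist"; returns (picture, depth): 384x512x3 uint8, blue, green, red; 384x512 float32, m along the optical axis (not along the pixel's ray), 0 where there is no reading.
- ctrl.camera_model(name): a dict with "mtx" (3x3 intrinsics, pixels), "R" (3x3) and "t" (3): a world point X has camera coordinates R X + t; the wrist camera has in their place "tool_from_camera" (4x4, takes a point from camera to tool coordinates, whose origin is the TCP and whose axes are the flange's). Camera axes: x right, y down, z forward; pixel columns grow to the right and rows downward; lengths in m; the calibration is good to about 2 mm. A picture is of the moment at which its call begins: read the wrist's pose just before it. camera_model takes no time and is no camera call.
- ctrl.finish_job(): hands the job in; it is judged then, once.
The state is a dict: "t": time; "q": joint angles; "dq": joint speeds; "effort": joint torques, N m; "tool_pos": TCP position; "tool_rot": TCP orientation; "contact_force": force on the tool from outside, world axes, zero at the start; "wrist_torque": the same for the moment, N m; "opening": finger opening in m; "grip_force": force on a finger pad.
Only numpy, scipy, OpenCV 4.12 (cv2) and the standard library are available. Lean on these libraries where they do the work, as an engineer would, in place of code of your own. Each camera call takes 0.05 s, during which the arm holds its last target. There are 200 camera calls.

TASK

Set out the four brass incense burners on the row of stands for display, one centred on each stand, in order of size: the largest next to the red sign, then falling in size to the smallest at the far end by the vase. Put each one down upright, without dropping it or knocking it over, and leave the white porcelain cup where it stands.

Things in the scene. Friction and masses are not known exactly. Their poses are not given: they have to be found in the camera images.
- burner_xl: the largest of four brass incense burners of one pattern: round belly on three short legs, two small upright ears on the rim. Belly 63 mm across (the widest part), straight-sided from 24 to 44 mm up; rim 60 mm; 70 mm tall over the ears; feet within a 39 mm circle; about 360 g. Grip it across the belly in any direction, about 38 mm up. Origin: centre of the underside, z up
- burner_l: the second largest of four brass incense burners of one pattern: round belly on three short legs, two small upright ears on the rim. Belly 54 mm across (the widest part), straight-sided from 21 to 37 mm up; rim 51 mm; 60 mm tall over the ears; feet within a 33 mm circle; about 240 g. Grip it across the belly in any direction, about 33 mm up. Origin: centre of the underside, z up
- burner_m: the third (second smallest) of four brass incense burners of one pattern: round belly on three short legs, two small upright ears on the rim. Belly 45 mm across (the widest part), straight-sided from 18 to 31 mm up; rim 43 mm; 50 mm tall over the ears; feet within a 28 mm circle; about 150 g. Grip it across the belly in any direction, about 28 mm up. Origin: centre of the underside, z up
- burner_s: the smallest of four brass incense burners of one pattern: round belly on three short legs, two small upright ears on the rim. Belly 36 mm across (the widest part), straight-sided from 14 to 25 mm up; rim 34 mm; 40 mm tall over the ears; feet within a 22 mm circle; about 90 g. Grip it across the belly in any direction, about 24 mm up. Origin: centre of the underside, z up
- stand_1: round dark-wood display stand, flat, 76 mm across, 8 mm high, one of four alike in a row, 92 mm apart, on a low red plinth (110 x 540 x 18 mm); this is the leftmost as seen from the robot (+y end). Fixed. Origin: centre of its underside, on the plinth; its flat top is 8 mm above the origin, 26 mm above the counter. y runs along the row to the left
- stand_2: round dark-wood display stand, flat, 76 mm across, 8 mm high, one of four alike in a row, 92 mm apart, on a low red plinth (110 x 540 x 18 mm); this is the second from the left. Fixed. Origin: centre of its underside, on the plinth; its flat top is 8 mm above the origin, 26 mm above the counter. y runs along the row to the left
- stand_3: round dark-wood display stand, flat, 76 mm across, 8 mm high, one of four alike in a row, 92 mm apart, on a low red plinth (110 x 540 x 18 mm); this is the third from the left. Fixed. Origin: centre of its underside, on the plinth; its flat top is 8 mm above the origin, 26 mm above the counter. y runs along the row to the left
- stand_4: round dark-wood display stand, flat, 76 mm across, 8 mm high, one of four alike in a row, 92 mm apart, on a low red plinth (110 x 540 x 18 mm); this is the rightmost (-y end). Fixed. Origin: centre of its underside, on the plinth; its flat top is 8 mm above the origin, 26 mm above the counter. y runs along the row to the left
- sign: small upright red plaque in a gold frame, blank, 50 mm wide, 95 mm high, on a dark foot; fixed on the plinth at one end of the row, 98 mm from the centre of the end stand. It may be at either end (a blue vase 92 mm high stands at the other). Origin: centre of its underside, on the plinth
- cup: white porcelain cup, 52 mm across the rim, 45 mm high, loose, standing on the counter among the burners; to be left alone. The burners, this cup, a thread spool (44 x 52 mm) and a small carton (40 mm high) stand on the counter in a loose row along y in any order, centres at least 80 mm apart. Origin: centre of its underside
There are look-alikes about, which are no part of the job. Leave any pink or turquoise look-alike of the burner_m alone.

How it is judged:
At the end, for the whole second after the job is handed in: Counting from the stand beside the sign: largest, second largest, third, smallest burner, each with its centre within 15 mm of its stand's centre, standing on the stand (within 3 mm of its top), upright within 0.1 rad, at rest and released (((horizontal distance between sign and stand_1 below 0.15 m and (horizontal distance between burner_xl and stand_1 below 0.015 m and z of burner_xl in the frame of stand_1 between 0.005 and 0.011 m) and (horizontal distance between burner_l and stand_2 below 0.015 m and z of burner_l in the frame of stand_2 between 0.005 and 0.011 m) and (horizontal distance between burner_m and stand_3 below 0.015 m and z of burner_m in the frame of stand_3 between 0.005 and 0.011 m) and (horizontal distance between burner_s and stand_4 below 0.015 m and z of burner_s in the frame of stand_4 between 0.005 and 0.011 m)) or (horizontal distance between sign and stand_4 below 0.15 m and (horizontal distance between burner_xl and stand_4 below 0.015 m and z of burner_xl in the frame of stand_4 between 0.005 and 0.011 m) and (horizontal distance between burner_l and stand_3 below 0.015 m and z of burner_l in the frame of stand_3 between 0.005 and 0.011 m) and (horizontal distance between burner_m and stand_2 below 0.015 m and z of burner_m in the frame of stand_2 between 0.005 and 0.011 m) and (horizontal distance between burner_s and stand_1 below 0.015 m and z of burner_s in the frame of stand_1 between 0.005 and 0.011 m))) and angle between each of burner_xl, burner_l, burner_m, burner_s's own z axis and vertical below 0.1 rad and linear speed of each of burner_xl, burner_l, burner_m, burner_s below 0.02 m/s and contact force between each of burner_xl, burner_l, burner_m, burner_s and the fingers below 0.1 N); the robot touches nothing.
It fails at once if the porcelain cup is pushed more than 20 mm from its place or knocked over (distance of cup from where it was at the start of the episode above 0.02 m or angle between cup's own z axis and vertical above 0.5 rad).
It fails at once if a burner is dropped or thrown (moves faster than 0.7 m/s while not held, as after a fall of more than 25 mm) ((linear speed of burner_xl above 0.7 m/s and contact force between burner_xl and the fingers below 0.05 N) or (linear speed of burner_l above 0.7 m/s and contact force between burner_l and the fingers below 0.05 N) or (linear speed of burner_m above 0.7 m/s and contact force between burner_m and the fingers below 0.05 N) or (linear speed of burner_s above 0.7 m/s and contact force between burner_s and the fingers below 0.05 N)).
It fails at once if a burner is knocked over (tilted more than 0.9 rad) (angle between any of burner_xl, burner_l, burner_m, burner_s's own z axis and vertical above 0.9 rad).
It also fails if it takes over 102 s, if anything falls off the work surface, if the arm or the gripper's body presses on something with over 40 N, if the wrist force passes 120 N, or if a joint passes its speed limit or range.

## Working session

There is one attempt and no reset: what is moved stays moved. The work goes in short steps, Python scripts to look and compute and a tool call to move; the robot and the scene stay as the last step left them, time stands still between calls to the robot, and variables do not carry over. Pictures are saved under pics/ and viewed, at most 14 in all, crops included, and the job is handed in when it is done.

Besides the shell and the picture viewer there is one more tool, called after "Call:" in YAML: its name, and indented under it one key for each argument. apply_moves: Moves the arm, as the interface text tells. Its arguments: {"type":"object","properties":{"rows":{"type":"array","items":{"type":"number"}},"grip":{"type":"number"},"grip_force":{"type":"number"}},"required":["rows"]}

```bash
mkdir -p pics; ls; python3 - <<'E'
from station import ctrl
import cv2,numpy as np
o=ctrl.get_obs();print({k:np.round(v,3) for k,v in o.items()},ctrl.tip_extent)
for n in("scene","side"):
    im,d=ctrl.get_image(n);cv2.imwrite(f"pics/{n}0.png",im);np.save(f"pics/{n}0d.npy",d);m=ctrl.camera_model(n);print(n,m['mtx'],-m['R'].T@m['t'],m['R'])
print(ctrl.camera_model("wrist"))
E
```

```text
pics
{'t': np.float64(0.0), 'q': array([-1.339,  0.053,  1.614,  0.   ,  1.476, -0.119]), 'dq': array([ 0.002, -0.   ,  0.001,  0.001, -0.002, -0.001]), 'effort': array([-1.0000e-03, -3.9368e+01, -3.7018e+01, -0.0000e+00,  7.0000e-03,
       -0.0000e+00]), 'tool_pos': array([ 0.215, -0.586,  0.303]), 'tool_rot': array([-3.091, -0.548,  0.   ]), 'contact_force': array([-0.48 ,  0.013, -0.441]), 'wrist_torque': array([-0.015,  0.016, -0.022]), 'grip_force': np.float64(0.0), 'opening': np.float64(0.086)} 0.0726
scene [[413.79428891   0.         256.16236579]
 [  0.         413.79428891 193.39774513]
 [  0.           0.           1.        ]] [ 1.02020934 -0.80608599  0.69861147] [[ 0.81181204  0.58365966  0.01739581]
 [ 0.34471042 -0.45498573 -0.82107412]
 [-0.471313    0.67255438 -0.57055646]]
side [[362.18837524   0.         248.62341307]
 [  0.         362.18837524 200.46914411]
 [  0.           0.           1.        ]] [ 0.32909891 -0.71693009  0.47610725] [[ 0.96163926 -0.27408624 -0.01125438]
 [-0.1551207  -0.50949181 -0.84637797]
 [ 0.22624655  0.81565607 -0.53246377]]
{'mtx': array([[293.00761968,   0.        , 255.07468602],
       [  0.        , 293.00761968, 190.05193576],
       [  0.        ,   0.        ,   1.        ]]), 'tool_from_camera': array([[-3.88803758e-04, -9.59583362e-01, -2.81424272e-01,
         7.16124390e-02],
       [ 9.99999644e-01, -1.62313086e-04, -8.28111527e-04,
        -1.06813031e-04],
       [ 7.48963201e-04, -2.81424494e-01,  9.59583083e-01,
        -6.99249116e-02],
       [ 0.00000000e+00,  0.00000000e+00,  0.00000000e+00,
         1.00000000e+00]])}
```

View pics/scene0.png

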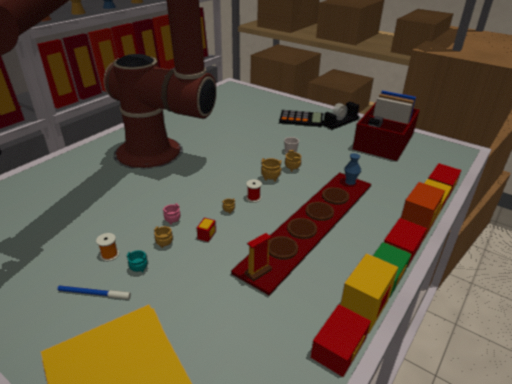

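View pics/side0.png

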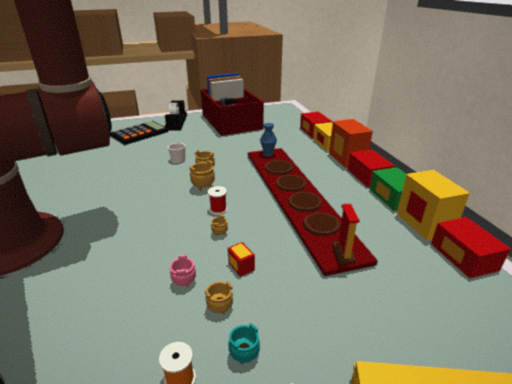

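The sign is at the near (-y) end of the row, at scene (259,255) and side (345,235), and the vase is at the far (+y) end. The four brass burners are at scene (271,169), (293,160), (229,205) and (164,237). The cup is at (291,145).

```bash
cat > h.py <<'E'
import cv2,numpy as np
from station import ctrl
def world(n,d,m=None,T=None):
    m=m or ctrl.camera_model(n);K=m['mtx'];v,u=np.mgrid[:384,:512]
    P=np.stack([(u-K[0,2])/K[0,0]*d,(v-K[1,2])/K[1,1]*d,d],-1)
    return (P-m['t'])@m['R'] if T is None else P@T[:3,:3].T+T[:3,3]
def comps(mask,amin):
    n,l,s,c=cv2.connectedComponentsWithStats(mask.astype(np.uint8))
    return [(l==i,s[i],c[i]) for i in range(1,n) if s[i][4]>=amin]
def circ(p):
    A=np.c_[2*p,np.ones(len(p))];x=np.linalg.lstsq(A,(p**2).sum(1),rcond=None)[0]
    return x[0],x[1],np.sqrt(x[2]+x[0]**2+x[1]**2)
E
python3 - <<'E'
from h import *
for n in("scene","side"):
    im=cv2.imread(f"pics/{n}0.png");d=np.load(f"pics/{n}0d.npy");W=world(n,d);h=cv2.cvtColor(im,cv2.COLOR_BGR2HSV)
    X,Y,Z=W[...,0],W[...,1],W[...,2]
    print(n,"brass")
    M=(Z>.006)&(Z<.1)&(X>.3)&(X<.72)&(abs(Y)<.7)&(d>0)
    for m,s,c in comps(M,60):
        p=W[m];zt=np.percentile(p[:,2],97);
        print(c.round(),s[4],'hsv',np.median(h[m],0),'xy range',np.percentile(p[:,0],[2,98]).round(3),np.percentile(p[:,1],[2,98]).round(3),'ztop',zt.round(3))
    P=(d>0)&(Z>.02)&(Z<.034)&(h[...,2]<75)&(X>.4)&(X<.9)
    print("stands")
    m_=ctrl.camera_model(n);K=m_['mtx'];C=-m_['R'].T@m_['t']
    for m,s,c in comps(P,80):
        cs,_=cv2.findContours(m.astype(np.uint8),cv2.RETR_EXTERNAL,cv2.CHAIN_APPROX_NONE)
        q=max(cs,key=len)[:,0].astype(float);r=np.c_[(q-K[:2,2])/K[0,0],np.ones(len(q))]@m_['R']
        w=C+r*((.026-C[2])/r[:,2])[:,None];print(c.round(),s[4],np.round(circ(w[:,:2]),4))
E
```

```text
scene brass
[369. 128.] 3093 hsv [ 21. 225.  42.] xy range [0.316 0.709] [0.442 0.68 ] ztop 0.099
[292. 153.] 460 hsv [ 18. 127.  87.] xy range [0.369 0.482] [0.173 0.32 ] ztop 0.056
[271. 168.] 401 hsv [ 19. 182.  80.] xy range [0.409 0.465] [0.075 0.133] ztop 0.067
[302. 231.] 6044 hsv [ 10. 223.  71.] xy range [0.595 0.701] [-0.286  0.224] ztop 0.081
[254. 189.] 265 hsv [13. 91. 92.] xy range [0.434 0.471] [-0.027  0.012] ztop 0.054
[229. 205.] 162 hsv [ 19. 180.  85.] xy range [0.419 0.452] [-0.118 -0.085] ztop 0.038
[172. 213.] 278 hsv [173.  129.  101.5] xy range [0.324 0.364] [-0.247 -0.206] ztop 0.049
[206. 229.] 347 hsv [ 12. 237.  87.] xy range [0.438 0.474] [-0.239 -0.191] ztop 0.042
[163. 236.] 324 hsv [ 19. 182.  85.] xy range [0.373 0.415] [-0.324 -0.284] ztop 0.048
[108. 246.] 391 hsv [ 15. 111.  94.] xy range [0.301 0.333] [-0.427 -0.39 ] ztop 0.053
[137. 260.] 388 hsv [ 88. 228.  65.] xy range [0.389 0.43 ] [-0.42 -0.38] ztop 0.048
[ 95. 292.] 422 hsv [109. 152. 117.] xy range [0.322 0.457] [-0.546 -0.467] ztop 0.017
[117. 354.] 7704 hsv [ 23. 233. 169.] xy range [0.
[... 1213 characters left out ...]
47 -0.206] ztop 0.05
[219. 297.] 741 hsv [ 18. 181. 106.] xy range [0.371 0.411] [-0.324 -0.284] ztop 0.049
[244. 343.] 1004 hsv [ 88. 210.  82.] xy range [0.386 0.427] [-0.42  -0.379] ztop 0.049
[179. 363.] 1015 hsv [ 28.  22. 229.] xy range [0.301 0.332] [-0.427 -0.388] ztop 0.054
[422. 375.] 2663 hsv [ 23. 213. 227.] xy range [0.531 0.703] [-0.552 -0.482] ztop 0.05
stands
[179. 118.] 89 [0.4038 0.6142 0.0663]
[233. 124.] 227 [0.6242 0.5535 0.1101]
[278. 167.] 261 [0.645  0.1125 0.0355]
[291. 183.] 320 [0.6435 0.0209 0.0354]
[305. 202.] 393 [ 0.6438 -0.0691  0.0343]
[322. 222.] 396 [ 0.6451 -0.1544  0.0298]
[320. 231.] 111 [ 0.6409 -0.1615  0.0348]
[341. 255.] 199 [ 0.6401 -0.2588  0.0232]
```

Call:
apply_moves:
  rows: [0.44,-0.34,0.067,0,0,-0.777,0.44,-0.34,0.067,0,0,-0.777,0.44,-0.34,0.067,0,0,-0.777,0.44,-0.34,0.067,0,0,-0.777,0.44,-0.34,0.067,0,0,-0.777,0.44,-0.34,0.067,0,0,-0.777,0.44,-0.34,0.067,0,0,-0.777,0.44,-0.34,0.067,0,0,-0.777,0.44,-0.34,0.067,0,0,-0.777,0.44,-0.34,0.067,0,0,-0.777,0.44,-0.34,0.067,0,0,-0.777,0.44,-0.34,0.067,0,0,-0.777]
  grip: 1
  grip_force: 40

```text
t: 1.3
tool_pos: [0.3922, -0.3053, 0.2637]
tool_rot: [-2.224, -2.219, -0.0]
contact_force: [-0.1, 0.3, 1.2]
opening: 0.0853
grip_force: 0.0
```

```bash
cat >> h.py <<'E'
from scipy.spatial.transform import Rotation as Ro
def look(name,save=None):
    "wrist view: centre of each brass thing, from the points of its rim and belly"
    o=ctrl.get_obs();im,d=ctrl.get_image("wrist");m=ctrl.camera_model("wrist")
    T=np.eye(4);T[:3,:3]=Ro.from_rotvec(o['tool_rot']).as_matrix();T[:3,3]=o['tool_pos']
    W=world("wrist",d,m,T@m['tool_from_camera']);h=cv2.cvtColor(im,cv2.COLOR_BGR2HSV)
    if save: cv2.imwrite(f"pics/{save}.png",im)
    B=(d>0)&(W[...,2]>.006)&(W[...,2]<.12)&(h[...,0]>14)&(h[...,0]<23)&(h[...,1]>110)
    print("t",o['t'],"tcp",o['tool_pos'].round(4),"rot",o['tool_rot'].round(3),"open",o['opening'].round(4),ctrl.tip_extent)
    for k,s,c in comps(B,150):
        p=W[k];zt=np.percentile(p[:,2],98);q=p[(p[:,2]>.35*zt)&(p[:,2]<.9*zt)][:,:2]
        hu=cv2.convexHull(q.astype(np.float32))[:,0].astype(float)
        print(c.round(),s[4],"ztop",zt.round(4),"x",np.percentile(q[:,0],[1,99]).round(4),"y",np.percentile(q[:,1],[1,99]).round(4),"hull circle",np.round(circ(hu),4),"minEncl",np.round(cv2.minEnclosingCircle(q.astype(np.float32))[0],4))
E
python3 -c "
from h import *
look('m','w1')"
```

```text
Traceback (most recent call last):
  File "h.py", line 21, in look
    print("t",o['t'],"tcp",o['tool_pos'].round(4),"rot",o['tool_rot'].round(3),"open",o['opening'].round(4),ctrl.tip_extent)
                                                                                      ^^^^^^^^^^^^^^^^^^
AttributeError: 'float' object has no attribute 'round'
```

View pics/w1.png

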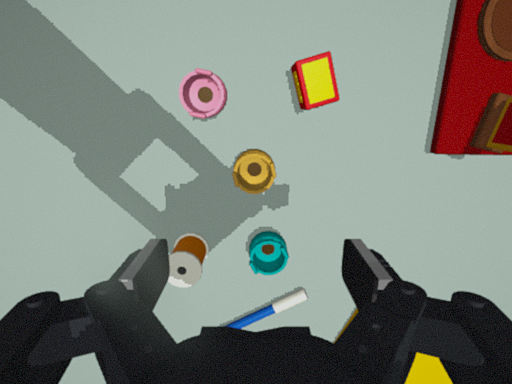

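The brass burner_m is at (254,171), between pink (203,94) and turquoise (268,253), with room for the fingers on both x sides.

```bash
sed -i "s/o\['opening'\].round(4)/round(float(o['opening']),4)/" h.py; python3 -c "
from h import *
look('m')"
```

```text
t 1.35 tcp [ 0.3923 -0.3052  0.2637] rot [ 2.223  2.219 -0.   ] open 0.0852 0.0726
[499. 131.] 330 ztop 0.0574 x [0.6311 0.6443] y [-0.2786 -0.228 ] hull circle [ 0.6506 -0.255   0.0274] minEncl [ 0.6431 -0.2533]
[254. 171.] 1350 ztop 0.0497 x [0.3719 0.4088] y [-0.3206 -0.2799] hull circle [ 0.3909 -0.3005  0.0212] minEncl [ 0.391  -0.3005]
[192. 246.] 369 ztop 0.0408 x [0.3    0.3309] y [-0.4033 -0.3875] hull circle [ 0.3125 -0.406   0.0186] minEncl [ 0.3148 -0.3997]
```

```bash
python3 -c "
from h import *
im,d=ctrl.get_image('wrist');m=ctrl.camera_model('wrist')
W=world('wrist',d,m,m['tool_from_camera'])
for a,b in((140,170),(340,370)):
    p=W[225:300,a:b].reshape(-1,3);p=p[(p[:,2]>.02)&(p[:,2]<.11)];print(len(p),np.percentile(p,[1,50,90,98,100],axis=0).round(4).tolist())
"
```

```text
1596 [[-0.0102, -0.0486, 0.0239], [0.005, -0.0424, 0.0414], [0.0112, -0.0421, 0.0539], [0.0115, -0.0419, 0.0578], [0.012, -0.0416, 0.0602]]
1496 [[-0.0102, 0.0426, 0.0257], [0.0044, 0.0431, 0.0423], [0.0111, 0.0459, 0.0543], [0.0114, 0.0486, 0.0578], [0.0121, 0.0497, 0.0601]]
```

Call:
apply_moves:
  rows: [0.007,-0.002,0.06,0,0,0,0.007,-0.002,0.12,0,0,0,0.007,-0.002,0.16,0,0,0,0.007,-0.002,0.16,0,0,0]

```text
t: 1.85
tool_pos: [0.3894, -0.2987, 0.1635]
tool_rot: [-2.216, -2.215, -0.0]
contact_force: [-1.3, 0.3, -0.3]
opening: 0.0854
grip_force: 0.0
```

Call:
apply_moves:
  rows: [-0.003,0.002,0.06,0,0,0,-0.003,0.002,0.11,0,0,0,-0.003,0.002,0.144,0,0,0,-0.003,0.002,0.144,0,0,0,-0.003,0.002,0.144,0,0,0]

```text
t: 2.35
tool_pos: [0.3933, -0.303, 0.0828]
tool_rot: [2.22, 2.221, -0.0]
contact_force: [0.4, 0.0, 0.5]
opening: 0.0851
grip_force: 0.0
```

Call:
apply_moves:
  rows: [0,0,0,0,0,0,0,0,0,0,0,0,0,0,0,0,0,0,0,0,0,0,0,0,0,0,0,0,0,0,0,0,0,0,0,0]
  grip: 0.3

```text
t: 2.95
tool_pos: [0.3933, -0.303, 0.083]
tool_rot: [2.219, 2.22, -0.0]
contact_force: [-1.8, 1.1, 6.7]
opening: 0.0435
grip_force: 40.4
```

Call:
apply_moves:
  rows: [0,0,-0.03,0,0,0,0,0,-0.09,0,0,0,0,0,-0.16,0,0,0,0,0,-0.23,0,0,0,0,0,-0.28,0,0,0,0,0,-0.3,0,0,0,0,0,-0.3,0,0,0]

```text
t: 3.65
tool_pos: [0.3931, -0.3027, 0.263]
tool_rot: [2.218, 2.219, -0.0]
contact_force: [-0.2, -0.8, -1.6]
opening: 0.0436
grip_force: 41.3
```

```bash
python3 - <<'E'
from h import *
o=ctrl.get_obs();im,d=ctrl.get_image('wrist');m=ctrl.camera_model('wrist');cv2.imwrite('pics/w2.png',im)
W=world('wrist',d,m,m['tool_from_camera']);h=cv2.cvtColor(im,cv2.COLOR_BGR2HSV)
B=(d>0)&(W[...,2]<.12)&(h[...,0]>14)&(h[...,0]<23)&(h[...,1]>110)
for k,s,c in comps(B,150):print(c,np.percentile(W[k],[1,50,99],axis=0).round(4).tolist())
print(o['tool_pos'],o['opening'],o['grip_force'])
E
```

```text
[254.4515207  263.25771781] [[-0.0173, -0.0211, 0.0332], [-0.0014, -0.0003, 0.0505], [0.0236, 0.0206, 0.0639]]
[ 0.39307219 -0.30270487  0.26296549] 0.043599331516089294 41.341408300213516
```

View pics/w2.png

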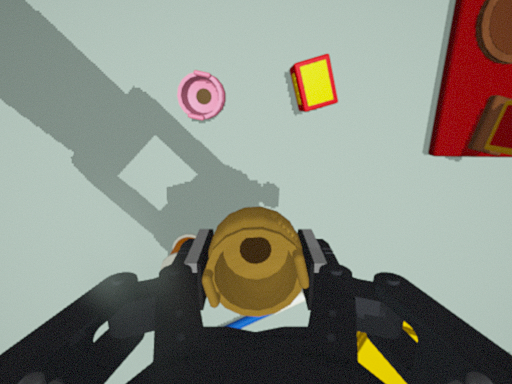

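Burner_m is held upright at (254,263), between the pads.

Call:
apply_moves:
  rows: [0.043,0.034,0,0,0,0,0.108,0.084,0,0,0,0,0.173,0.135,0,0,0,0,0.238,0.186,0,0,0,0,0.304,0.236,0,0,0,0,0.369,0.287,0,0,0,0,0.434,0.338,0,0,0,0,0.488,0.38,0,0,0,0,0.526,0.409,0,0,0,0,0.542,0.422,0,0,0,0,0.542,0.422,0.04,0,0,0,0.542,0.422,0.1,0,0,0,0.542,0.422,0.15,0,0,0,0.542,0.422,0.18,0,0,0,0.542,0.422,0.2,0,0,0,0.542,0.422,0.2,0,0,0,0.542,0.422,0.2,0,0,0]

```text
t: 5.4
tool_pos: [0.6462, 0.0228, 0.1423]
tool_rot: [2.22, 2.221, 0.001]
contact_force: [0.9, -0.1, -1.9]
opening: 0.0434
grip_force: 41.5
```

```bash
python3 - <<'E'
from h import *
o=ctrl.get_obs();im,d=ctrl.get_image('wrist');m=ctrl.camera_model('wrist');cv2.imwrite('pics/w3.png',im)
T=np.eye(4);T[:3,:3]=Ro.from_rotvec(o['tool_rot']).as_matrix();T[:3,3]=o['tool_pos'];E=T@m['tool_from_camera']
h=cv2.cvtColor(im,cv2.COLOR_BGR2HSV);W=world('wrist',d,m,E);K=m['mtx']
print(o['tool_pos'],o['opening'])
P=(d>0)&(W[...,2]>.018)&(W[...,2]<.036)&(h[...,0]>3)&(h[...,1]<215)
for k,s,c in comps(P,400):
    q=max(cv2.findContours(k.astype(np.uint8),0,cv2.CHAIN_APPROX_NONE)[0],key=len)[:,0]
    q=q[(q[:,1]>3)].astype(float)
    r=np.c_[(q-K[:2,2])/K[0,0],np.ones(len(q))]@E[:3,:3].T;w=E[:3,3]+r*((.026-E[2,3])/r[:,2])[:,None]
    print(c.round(),s[4],np.median(h[k],0),np.round(circ(w[:,:2]),4))
E
```

```text
[0.64621092 0.02284903 0.14226558] 0.04340356977880347
[257.  57.] 13246 [ 12. 122. 164.] [0.6478 0.1208 0.0374]
[255. 187.] 6346 [ 12. 160. 136.] [0.6465 0.035  0.0326]
[255. 318.] 1720 [ 11. 178. 120.] [ 0.645  -0.0483  0.0296]
```

View pics/w3.png

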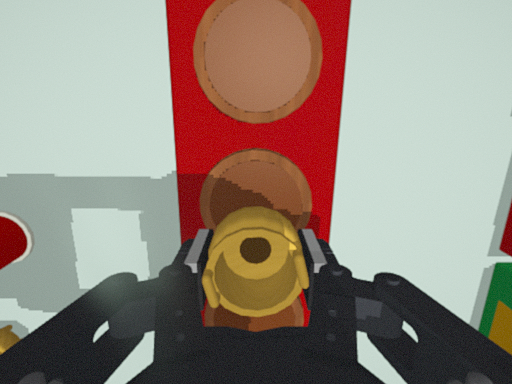

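The held burner is over stand 2, with the clear stand 1 above it at (257,57). I'll lower it now.

Call:
apply_moves:
  rows: [0.002,0.001,0.015,0,0,0,0.003,0.001,0.035,0,0,0,0.003,0.001,0.047,0,0,0,0.003,0.001,0.052,0,0,0,0.003,0.001,0.054,0,0,0,0.003,0.001,0.054,0,0,0,0.003,0.001,0.054,0,0,0]

```text
t: 6.15
tool_pos: [0.6464, 0.0249, 0.109]
tool_rot: [2.221, 2.222, 0.001]
contact_force: [-1.0, 0.7, -0.5]
opening: 0.0438
grip_force: 41.6
```

Call:
apply_moves:
  rows: [0,0,0,0,0,0,0,0,0,0,0,0,0,0,0,0,0,0,0,0,0,0,0,0,0,0,0,0,0,0,0,0,0,0,0,0]
  grip: 1

```text
t: 6.75
tool_pos: [0.6463, 0.0249, 0.1089]
tool_rot: [2.221, 2.222, 0.0]
contact_force: [0.4, -0.3, -0.3]
opening: 0.0856
grip_force: 0.0
```

Call:
apply_moves:
  rows: [0,0,-0.04,0,0,0,0,0,-0.11,0,0,0,0,0,-0.18,0,0,0,0,0,-0.24,0,0,0,-0.07,-0.07,-0.24,0,0,0,-0.13,-0.15,-0.24,0,0,0,-0.18,-0.22,-0.24,0,0,0,-0.22,-0.3,-0.24,0,0,0,-0.22,-0.35,-0.2,0,0,0,-0.22,-0.352,-0.16,0,0,0,-0.22,-0.352,-0.14,0,0,0,-0.22,-0.352,-0.14,0,0,0,-0.22,-0.352,-0.14,0,0,0]

```text
t: 8.05
tool_pos: [0.4362, -0.1072, 0.1938]
tool_rot: [2.22, 2.222, 0.001]
contact_force: [1.0, 0.1, 0.1]
opening: 0.0855
grip_force: 0.0
```

```bash
python3 -c "
from h import *
look('s')"
```

```text
t 8.05 tcp [ 0.4362 -0.1072  0.1938] rot [2.220e+00 2.222e+00 1.000e-03] open 0.0855 0.0726
[251. 184.] 1428 ztop 0.0397 x [0.4177 0.4493] y [-0.1149 -0.0823] hull circle [ 0.4336 -0.0986  0.0169] minEncl [ 0.4336 -0.0986]
```

Call:
apply_moves:
  rows: [0.012,-0.004,0.04,0,0,0,0.012,-0.004,0.1,0,0,0,0.012,-0.004,0.16,0,0,0,0.012,-0.004,0.19,0,0,0,0.012,-0.004,0.199,0,0,0,0.012,-0.004,0.199,0,0,0,0.012,-0.004,0.199,0,0,0]

```text
t: 8.8
tool_pos: [0.4343, -0.1005, 0.0753]
tool_rot: [2.218, 2.22, 0.002]
contact_force: [0.2, 0.1, 0.9]
opening: 0.0856
grip_force: 0.0
```

Call:
apply_moves:
  rows: [0,0,0,0,0,0,0,0,0,0,0,0,0,0,0,0,0,0,0,0,0,0,0,0,0,0,0,0,0,0,0,0,0,0,0,0,0,0,0,0,0,0]
  grip: 0.2

```text
t: 9.5
tool_pos: [0.4331, -0.1002, 0.0743]
tool_rot: [2.22, 2.221, 0.0]
contact_force: [-1.6, 1.0, 6.5]
opening: 0.0342
grip_force: 39.4
```

Call:
apply_moves:
  rows: [0,0,-0.03,0,0,0,0,0,-0.09,0,0,0,0,0,-0.16,0,0,0,0,0,-0.23,0,0,0,0.02,0.02,-0.28,0,0,0,0.07,0.069,-0.28,0,0,0,0.128,0.126,-0.28,0,0,0,0.186,0.183,-0.28,0,0,0,0.244,0.24,-0.28,0,0,0,0.3,0.297,-0.28,0,0,0,0.345,0.34,-0.28,0,0,0,0.363,0.357,-0.27,0,0,0,0.363,0.357,-0.22,0,0,0,0.363,0.357,-0.16,0,0,0,0.363,0.357,-0.11,0,0,0,0.363,0.357,-0.08,0,0,0,0.363,0.357,-0.07,0,0,0,0.363,0.357,-0.07,0,0,0,0.363,0.357,-0.07,0,0,0]

```text
t: 11.4
tool_pos: [0.6479, 0.1179, 0.1174]
tool_rot: [2.22, 2.22, 0.004]
contact_force: [-0.1, -0.4, -0.3]
opening: 0.0346
grip_force: 40.2
```

Call:
apply_moves:
  rows: [0,0,0.01,0,0,0,0,0,0.018,0,0,0,0,0,0.024,0,0,0,0,0,0.028,0,0,0,0,0,0.028,0,0,0,0,0,0.028,0,0,0]

```text
t: 12.0
tool_pos: [0.6472, 0.118, 0.1003]
tool_rot: [2.221, 2.222, 0.0]
contact_force: [-3.3, -0.2, 7.4]
opening: 0.0344
grip_force: 40.7
```

Call:
apply_moves:
  rows: [0,0,0,0,0,0,0,0,0,0,0,0,0,0,0,0,0,0,0,0,0,0,0,0,0,0,0,0,0,0,0,0,0,0,0,0,0,0,0,0,0,0]
  grip: 1

```text
t: 12.7
tool_pos: [0.6468, 0.1179, 0.0987]
tool_rot: [-2.221, -2.222, 0.0]
contact_force: [0.6, -0.7, -0.4]
opening: 0.0854
grip_force: 0.0
```

Call:
apply_moves:
  rows: [0,0,-0.04,0,0,0,0,0,-0.11,0,0,0,0,0,-0.18,0,0,0,0,0,-0.24,0,0,0,0,-0.07,-0.24,0,0,0,-0.01,-0.15,-0.24,0,0,0,-0.02,-0.22,-0.24,0,0,0,-0.035,-0.29,-0.24,0,0,0,-0.035,-0.33,-0.24,0,0,0,-0.035,-0.352,-0.2,0,0,0,-0.035,-0.352,-0.2,0,0,0,-0.035,-0.352,-0.2,0,0,0]

```text
t: 13.9
tool_pos: [0.4356, 0.0968, 0.2188]
tool_rot: [-2.221, -2.222, 0.0]
contact_force: [0.8, 1.2, 0.4]
opening: 0.0854
grip_force: 0.0
```

```bash
python3 -c "
from h import *
look('xl','w4')"
```

```text
t 13.9 tcp [0.4356 0.0968 0.2188] rot [-2.221 -2.222  0.   ] open 0.0854 0.0726
[282.  59.] 2844 ztop 0.0598 x [0.4315 0.4774] y [0.1743 0.2231] hull circle [0.4554 0.1991 0.0256] minEncl [0.4554 0.1991]
[252. 179.] 4257 ztop 0.0695 x [0.4066 0.4595] y [0.0805 0.1382] hull circle [0.4333 0.1087 0.0302] minEncl [0.4332 0.1088]
[497. 166.] 1160 ztop 0.0644 x [0.6293 0.6563] y [0.1026 0.1357] hull circle [0.6509 0.1164 0.0216] minEncl [0.65   0.1143]
[486. 268.] 2544 ztop 0.0744 x [0.6242 0.6639] y [0.0085 0.0485] hull circle [0.648  0.0269 0.0233] minEncl [0.6522 0.0283]
```

View pics/w4.png

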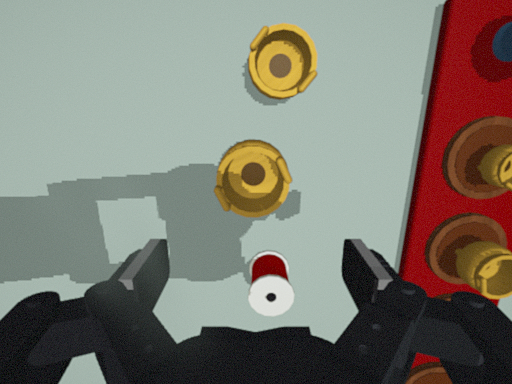

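Burners s and m stand on stands 1 and 2, at (497,166) and (486,268). XL is at (252,179) and L at (282,59).

Call:
apply_moves:
  rows: [0.016,-0.002,0.03,0,0,0,0.016,-0.002,0.08,0,0,0,0.016,-0.002,0.13,0,0,0,0.016,-0.002,0.18,0,0,0,0.016,-0.002,0.21,0,0,0,0.016,-0.002,0.225,0,0,0,0.016,-0.002,0.225,0,0,0,0.016,-0.002,0.225,0,0,0]

```text
t: 14.75
tool_pos: [0.4358, 0.1065, 0.085]
tool_rot: [2.22, 2.221, 0.002]
contact_force: [0.4, 0.0, 0.7]
opening: 0.0856
grip_force: 0.0
```

Call:
apply_moves:
  rows: [0,0,0,0,0,0,0,0,0,0,0,0,0,0,0,0,0,0,0,0,0,0,0,0,0,0,0,0,0,0,0,0,0,0,0,0]
  grip: 0.5
  grip_force: 50

```text
t: 15.35
tool_pos: [0.4353, 0.1065, 0.0854]
tool_rot: [2.22, 2.221, 0.002]
contact_force: [-1.0, 0.6, 6.1]
opening: 0.0614
grip_force: 53.5
```

Call:
apply_moves:
  rows: [0,0,-0.03,0,0,0,0,0,-0.09,0,0,0,0,0,-0.16,0,0,0,0,0,-0.23,0,0,0,-0.02,0.016,-0.29,0,0,0,-0.07,0.056,-0.3,0,0,0,-0.13,0.104,-0.3,0,0,0,-0.19,0.151,-0.3,0,0,0,-0.25,0.199,-0.3,0,0,0,-0.31,0.247,-0.3,0,0,0,-0.37,0.295,-0.3,0,0,0,-0.42,0.335,-0.3,0,0,0,-0.441,0.351,-0.29,0,0,0,-0.441,0.351,-0.25,0,0,0,-0.441,0.351,-0.19,0,0,0,-0.441,0.351,-0.13,0,0,0,-0.441,0.351,-0.09,0,0,0,-0.441,0.351,-0.075,0,0,0,-0.441,0.351,-0.075,0,0,0,-0.441,0.351,-0.075,0,0,0]

```text
t: 17.35
tool_pos: [0.6459, -0.1583, 0.1302]
tool_rot: [2.219, 2.221, 0.001]
contact_force: [-0.1, -1.0, -2.9]
opening: 0.0615
grip_force: 55.8
```

Call:
apply_moves:
  rows: [0,0,0.01,0,0,0,0,0,0.02,0,0,0,0,0,0.027,0,0,0,0,0,0.031,0,0,0,0,0,0.031,0,0,0,0,0,0.031,0,0,0]

```text
t: 17.95
tool_pos: [0.6455, -0.1582, 0.1115]
tool_rot: [2.22, 2.222, 0.0]
contact_force: [-3.3, 1.6, 5.5]
opening: 0.0615
grip_force: 56.6
```

Call:
apply_moves:
  rows: [0,0,0,0,0,0,0,0,0,0,0,0,0,0,0,0,0,0,0,0,0,0,0,0,0,0,0,0,0,0,0,0,0,0,0,0]
  grip: 1

```text
t: 18.55
tool_pos: [0.6451, -0.1581, 0.11]
tool_rot: [2.221, 2.222, 0.0]
contact_force: [-0.5, 0.2, -0.8]
opening: 0.0855
grip_force: 0.0
```

Call:
apply_moves:
  rows: [0,0,-0.04,0,0,0,0,0,-0.11,0,0,0,0,0,-0.18,0,0,0,0,0,-0.24,0,0,0,0.06,-0.032,-0.24,0,0,0,0.13,-0.07,-0.24,0,0,0,0.2,-0.107,-0.24,0,0,0,0.27,-0.144,-0.24,0,0,0,0.34,-0.182,-0.24,0,0,0,0.41,-0.219,-0.24,0,0,0,0.48,-0.257,-0.24,0,0,0,0.55,-0.294,-0.24,0,0,0,0.593,-0.317,-0.22,0,0,0,0.593,-0.317,-0.17,0,0,0,0.593,-0.317,-0.15,0,0,0,0.593,-0.317,-0.15,0,0,0,0.593,-0.317,-0.15,0,0,0]

```text
t: 20.25
tool_pos: [0.4552, 0.1972, 0.2006]
tool_rot: [2.222, 2.221, 0.0]
contact_force: [0.2, -0.1, -0.5]
opening: 0.0853
grip_force: 0.0
```

```bash
python3 -c "
from h import *
look('l')"
```

```text
t 20.25 tcp [0.4552 0.1972 0.2006] rot [2.222 2.221 0.   ] open 0.0853 0.0726
[256. 192.] 3476 ztop 0.0595 x [0.4327 0.4797] y [0.1764 0.2257] hull circle [0.4561 0.2007 0.0258] minEncl [0.4562 0.2005]
[478. 280.] 1648 ztop 0.0648 x [0.6295 0.6632] y [0.1068 0.1361] hull circle [0.6543 0.1145 0.0241] minEncl [0.6563 0.1171]
[438. 371.] 379 ztop 0.0681 x [0.6239 0.6367] y [0.0082 0.0381] hull circle [0.6416 0.0253 0.0188] minEncl [0.6323 0.0212]
```

Down 0.2006 → 0.081.

Call:
apply_moves:
  rows: [0.003,0.001,0.04,0,0,0,0.003,0.001,0.1,0,0,0,0.003,0.001,0.15,0,0,0,0.003,0.001,0.185,0,0,0,0.003,0.001,0.199,0,0,0,0.003,0.001,0.199,0,0,0,0.003,0.001,0.199,0,0,0]

```text
t: 21.0
tool_pos: [0.4567, 0.1995, 0.0824]
tool_rot: [2.22, 2.22, 0.004]
contact_force: [-0.5, -0.1, 0.4]
opening: 0.0853
grip_force: 0.0
```

Call:
apply_moves:
  rows: [0,0,0,0,0,0,0,0,0,0,0,0,0,0,0,0,0,0,0,0,0,0,0,0,0,0,0,0,0,0,0,0,0,0,0,0]
  grip: 0.4
  grip_force: 45

```text
t: 21.6
tool_pos: [0.4563, 0.1997, 0.0823]
tool_rot: [2.22, 2.221, 0.003]
contact_force: [-2.3, -0.9, 6.1]
opening: 0.0528
grip_force: 46.9
```

Call:
apply_moves:
  rows: [0,0,-0.03,0,0,0,0,0,-0.09,0,0,0,0,0,-0.16,0,0,0,0,0,-0.23,0,0,0,-0.02,0.014,-0.29,0,0,0,-0.07,0.05,-0.3,0,0,0,-0.13,0.092,-0.3,0,0,0,-0.19,0.135,-0.3,0,0,0,-0.25,0.177,-0.3,0,0,0,-0.31,0.22,-0.3,0,0,0,-0.37,0.263,-0.3,0,0,0,-0.42,0.298,-0.3,0,0,0,-0.444,0.315,-0.29,0,0,0,-0.444,0.315,-0.25,0,0,0,-0.444,0.315,-0.19,0,0,0,-0.444,0.315,-0.13,0,0,0,-0.444,0.315,-0.09,0,0,0,-0.444,0.315,-0.075,0,0,0,-0.444,0.315,-0.075,0,0,0,-0.444,0.315,-0.075,0,0,0]

```text
t: 23.6
tool_pos: [0.6452, -0.067, 0.1271]
tool_rot: [2.22, 2.221, 0.002]
contact_force: [0.7, 1.0, -1.9]
opening: 0.0524
grip_force: 48.3
```

Call:
apply_moves:
  rows: [0,0,0.01,0,0,0,0,0,0.02,0,0,0,0,0,0.027,0,0,0,0,0,0.031,0,0,0,0,0,0.031,0,0,0,0,0,0.031,0,0,0]

```text
t: 24.2
tool_pos: [0.6448, -0.067, 0.1083]
tool_rot: [2.221, 2.222, 0.0]
contact_force: [-3.1, 0.2, 6.9]
opening: 0.0524
grip_force: 48.8
```

Call:
apply_moves:
  rows: [0,0,0,0,0,0,0,0,0,0,0,0,0,0,0,0,0,0,0,0,0,0,0,0,0,0,0,0,0,0,0,0,0,0,0,0]
  grip: 1

```text
t: 24.8
tool_pos: [0.6445, -0.0669, 0.107]
tool_rot: [2.221, 2.222, 0.0]
contact_force: [0.3, -0.5, 0.1]
opening: 0.0858
grip_force: 0.0
```

Call:
apply_moves:
  rows: [0,0,-0.04,0,0,0,0,0,-0.11,0,0,0,0,0,-0.18,0,0,0,0,0,-0.25,0,0,0,0,-0.07,-0.3,0,0,0,0,-0.15,-0.35,0,0,0,0,-0.22,-0.35,0,0,0,0,-0.28,-0.35,0,0,0,0,-0.3,-0.35,0,0,0,0,-0.3,-0.35,0,0,0,0,-0.3,-0.35,0,0,0]

```text
t: 25.9
tool_pos: [0.4648, -0.067, 0.3174]
tool_rot: [2.22, 2.221, 0.001]
contact_force: [0.5, 0.0, -0.1]
opening: 0.0856
grip_force: 0.0
```

```bash
python3 - <<'E'
from h import *
for n in("scene","side"):
    im,d=ctrl.get_image(n);W=world(n,d);h=cv2.cvtColor(im,cv2.COLOR_BGR2HSV)
    if n=="scene": cv2.imwrite("pics/end.png",cv2.resize(im[110:302,170:426],(768,576)))
    X,Y,Z=W[...,0],W[...,1],W[...,2]
    for m,s,c in comps((d>0)&(Z>.038)&(Z<.12)&(X>.58)&(X<.72)&(abs(Y)<.21),60):
        p=W[m];print(n,c.round(),s[4],"x",np.percentile(p[:,0],[2,98]).round(3),"y",np.percentile(p[:,1],[2,98]).round(3),"ztop",np.percentile(p[:,2],98).round(4))
    m=(d>0)&(abs(X-.389)<.04)&(abs(Y-.296)<.04)&(Z>.006)
    print("cup",np.percentile(W[m],[2,98],axis=0).round(3).tolist())
E
```

```text
scene [351. 169.] 224 x [0.633 0.669] y [0.193 0.209] ztop 0.1102
scene [336. 188.] 149 x [0.633 0.665] y [0.098 0.135] ztop 0.065
scene [320. 201.] 269 x [0.629 0.669] y [0.003 0.045] ztop 0.0757
scene [291. 227.] 1099 x [0.621 0.677] y [-0.188 -0.047] ztop 0.0939
cup [[0.368, 0.269, 0.008], [0.415, 0.32, 0.047]]
side [269. 139.] 243 x [0.628 0.666] y [0.193 0.209] ztop 0.1103
side [310. 191.] 1805 x [0.616 0.671] y [-0.188  0.124] ztop 0.0944
cup [[0.368, 0.271, 0.008], [0.411, 0.32, 0.046]]
```

View pics/end.png

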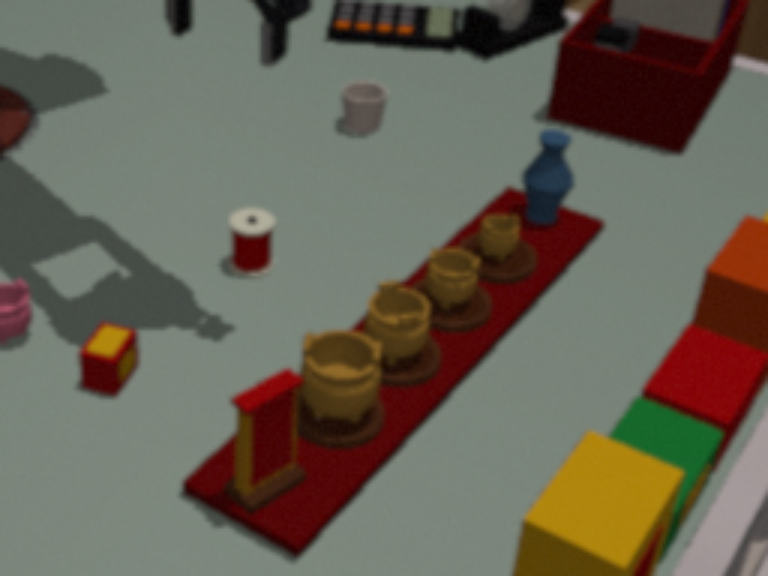

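All four burners stand centred on their stands, from XL at (340,380) beside the sign down to S at (500,237) by the vase. The cup hasn't moved.

```bash
python3 -c "
from station import ctrl
print(ctrl.finish_job())"
```

```text
the job is handed in; nothing more can be done
None
```

I handed the job in at about 26 s: in the last camera images all four burners stood upright and centred on their stands, largest next to the sign down to smallest by the vase, and the cup had not moved; no verdict came back.

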